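Rehang the return spring of a dish stage

TASK

The return spring of the small dish stage has come off its anchor. Take the spring puller out of its stand, put its prong through the eye at the free end of the spring, stretch the spring until its hook goes over and catches behind the cross pin between the two anchor posts, so that the spring holds the stage fully home against its front stop, then put the puller back upright and fully down in its stand. Work the spring with the puller only, never with the gripper's fingers, and leave the other things on the bench where they are.

Things in the scene. Friction and masses are not known exactly. Their poses are not given: they have to be found in the camera images.
- base_plate: Grey-brown plate, 200 x 165 x 18 mm, fixed to the bench, carrying the dish stage at one end and the anchor at the other. Origin: centre of its underside; z up; its x axis (200 mm long) is the pull direction, from the stage to the anchor.
- anchor_pin (a point): Middle of the anchor's cross pin: a level steel pin, 6 mm thick, along base_plate's y, between two aluminium posts 25 mm apart inside (each 11 mm along x, 6 mm thick). It lies 66 mm along base_plate's +x from its origin, on its centre line, 44 mm above the bench; the posts' tops are 51 mm above the bench.
- stage (a joint): Slide of the aluminium stage with a pale petri dish on top: 0 = home, against its front stop; up to 0.020 m = drawn back, along base_plate's -x. Light friction (0.8 N). The spring is pivoted on it, so pulling the spring first brings the stage home.
- spring (a joint): Stretch of the coil spring, m: 0 = slack length, 0.055 = hard stop. Pull 1.9 N at 0, rising by 160 N/m; about 0.030 when hooked on the pin (6.7 N).
- hook: 4 mm wire at the spring's free end. Origin: centre of the pull eye, a ring with a clear opening 18 mm across (26 mm outside), the opening facing z. x runs along the spring away from its pivot (90 mm behind the eye when slack), z is up when level. 15 mm behind the eye's centre a leg goes 14 mm down from the wire and ends in a toe pointing back. Caught: the eye's centre is 20 mm past the pin.
- hook_toe (a point): End of the hook's toe, at x = -23, z = -14 mm of hook (toe's round end 2 mm farther back, its underside 2 mm lower). To catch, the toe must pass over and wholly beyond the pin (eye's centre at least 29 mm past the pin's centre), be pressed down until the wire is level, 49 to 53 mm above the bench, then be eased back: the leg stops on the pin's far side, the toe under the pin.
- swivel (a joint): Upward angle of the spring and hook about their pivot, rad: 0 = level. A stiff swivel spring (2 Nm/rad) holds the free end raised at about 0.3; pulling outward lowers it to about 0.2, still high enough for the toe to clear the pin; a push of about 5 N on the eye brings it level. The pivot is on the stage, 50 mm above the bench, 100 mm behind the pin when the stage is home.
- hook_seat (a point): Point on the hook where the pin's centre lies when it is caught: inside the bend, at x = -20 mm, z = -7 mm of hook. Caught: within 5 mm of anchor_pin.
- puller: Spring puller, 98 mm long, about 80 g, upright in its stand. Origin: lower tip of its prong, z up along it. Prong 6 mm thick with an 8 mm ball end, 24 mm long up to a steel shoulder disc (26 mm across, z = 24 to 28 mm) that cannot pass the spring's eye and can press it down; 10 mm neck; black square handle 18 x 18 mm, faces square to its x and y, z = 36 to 96 mm.
- puller_stand: Grey block, 56 x 56 x 30 mm, fixed, with one upright hole 12 mm across through its middle. Origin: centre of its underside.
- stand_mouth (a point): Centre of the hole's mouth, 30 mm above the bench. With the puller home its shoulder rests on the block and its tip is 24 mm below this point.
- vial: Bystander: small jar with a white cap, 25 mm across, 52 mm tall; origin at centre of its underside.
- tape_roll: Bystander: roll of tan tape lying flat, 62 mm across, 19 mm tall; origin at centre of its underside.
- marker_pen: Bystander: black marker pen lying down, 132 mm long along its y, 12 mm thick; origin under its middle.
- dropper_bottle: Bystander: brown dropper bottle, 32 mm across, 97 mm tall; origin at centre of its underside.
- petri_2: Bystander: pale petri dish on the bench, 60 mm across, 16 mm tall; origin at centre of its underside.
- timer: Bystander: white timer, 56 x 64 x 19 mm; origin at centre of its underside.
Things that resemble listed ones, but are neither listed nor needed, are in the scene too. What is shaped like the puller but orange or red is not meant.

How it is judged (in metres and radians):
On the way, in this order (a step that is already met when the one before it is completed fails the run):
1. the spring is stretched by 20 mm or more by the puller (value of joint spring above 0.02 m and contact force between puller and hook above 1 N), for 0.1 s.
2. the hook is caught behind the cross pin and the puller has left the eye (distance between hook_seat and anchor_pin below 0.005 m and distance between puller and hook above 0.035 m), for 0.3 s.
At the end, for the whole second after the job is handed in: The hook is caught behind the cross pin (seat point within 5 mm of the pin), the stage is home within 2 mm, and the puller stands at rest in its stand, upright within 0.08 rad, its tip within 5 mm of the hole's axis and its shoulder within 3 mm of the block (distance between hook_seat and anchor_pin below 0.005 m and value of joint stage below 0.002 m and horizontal distance between puller and stand_mouth below 0.005 m and z of puller in the frame of stand_mouth below -0.021 m and angle between puller's own z axis and vertical below 0.08 rad and linear speed of puller below 0.02 m/s); the robot touches nothing.
It fails at once if the fingers push on the spring's hook or eye (contact force between the fingers and hook above 1 N).
It fails at once if a bystander is moved by more than 30 mm (distance of any of vial, tape_roll, marker_pen, dropper_bottle, petri_2, timer from where it was at the start of the episode above 0.03 m).
It also fails if it takes over 51 s, if anything falls off the work surface, if the arm or the gripper's body presses on something with over 40 N, if the wrist force passes 120 N, or if a joint passes its speed limit or range.

ROBOT

A 6-joint arm with a two-finger parallel gripper is mounted at the origin on a cart in front of the work surface, level with it; the furniture and walls round the work are solid. World frame = base frame: x ahead of the robot, y to its left, z up, the work surface at z = 0. Lengths are in mm, angles in rad, forces in N, time in s.
With the tool pointing down it reaches from about 350 to 775 mm from the base axis. Payload 7.3 kg.
Tool frame: the origin (TCP) lies at the very end of the fingers, on their centre line; the grasp point (between the pads) lies 19 mm behind it; z points along the fingers, y is the line along which they close (so a half turn about z gives the same grasp; the last joint's range is limited). The gripper opens to 92 mm and grips with 3 to 60 N. Pads are 19 mm wide; open, the fingers measure 130 mm over their backs; the gripper's body (75 mm by 190 mm) begins 47 mm behind the grasp point.
Start: joints at [1.16, 0.342, 1.524, -0, 1.275, -0.146], TCP at [137.385, 506.725, 226.741] pointing down, gripper open.
Joint ranges: [-2.53, 2.53], [-0.77, 2.02], [0.04, 2.7], [-1, 4.14], [0.28, 2.66], [-3.11, 3.11]. Speed limits (rad/s): [2.57, 2.57, 3.14, 3.14, 3.14, 3.14].

INTERFACE

Orientations are given as [roll, pitch, yaw] about the fixed x, y, z axes, in that order (R = Rz(yaw) Ry(pitch) Rx(roll)).
In Python, from plant import bot gives the robot as it stands.
- The arm moves only by the tool jog_arm, never from a script. Its argument "targets" is a list of rows, each an object with "xyz": the shift along the tool's x, y, z as a fraction of full scale, a list of three; "spin": the turn about the tool's z as a fraction of full scale. In form: [{"xyz": [x, y, z], "spin": spin}, ...]. A call has exactly 10 rows; each row shifts and turns the commanded pose from where the row before left it, along the tool's axes as they then stand; what a row does not reach is not made up. Full scale, the value 1, is 80 mm for a shift and 0.1 rad for a turn. A row lasts 1/8 s, in which the tool goes at most 62.5 mm and 10.7 degrees, less where a joint would pass 70% of its speed; a pose out of reach is approached as far as the arm can. A call with a number of a shift or a turn outside -1 to 1 is refused whole. A call with a gripper value outside its range is refused whole. "gripper" is the opening in per cent of the stroke, from 0 (shut) to 100 (fully open), set as the call begins (left out, the last holds). The fingers move at their own pace and stop on an object; the grip force is fixed at half the most. Time passes only in rows, so rows that do not move let the fingers close, or fill a call up. It gives the time, the measured TCP pose, the force, the opening and the grip force at its end, in the units of the state.
- bot.get_obs(): the state, without advancing time (a new reading comes with each control period).
- bot.capture(name): name is "scene" or "top"; returns the picture (420x560x3 uint8, blue, green, red); there is no depth.
- bot.get_calibration(name): a dict with "vfov" (degrees; the focal length in pixels is half the picture's height over the tangent of half this angle, whatever the lens; pixels are square), "cx", "cy" (the principal point, pixels), "eye" and "rotation" of the camera in the world. Camera axes: x right, y down, z forward; pixel columns grow to the right and rows downward; lengths in mm; the calibration is good to about 2 mm. A picture is of the moment at which its call begins. get_calibration takes no time and is no camera call.
- bot.close_job(): hands the job in; it is judged then, once.
The state is a dict: "time": time; "joint_positions": joint angles; "dq": joint speeds; "tau": joint torques, N m; "tool_pos": TCP position; "tcp_rot": TCP orientation; "contact_force": force on the tool from outside, world axes, zero at the start; "moment": the same for the moment, N m; "grip_width": finger opening in mm; "finger_force": force on a finger pad.
Only numpy, scipy, OpenCV 4.12 (cv2) and the standard library are available. Lean on these libraries where they do the work, as an engineer would, in place of code of your own. Each camera call takes 0.05 s, during which the arm holds its last target. There are 200 camera calls.

## Working session

There is one attempt and no reset: what is moved stays moved. The work goes in short steps, Python scripts to look and compute and a tool call to move; the robot and the scene stay as the last step left them, time stands still between calls to the robot, and variables do not carry over. Pictures are saved under pics/ and viewed, at most 13 in all, crops included, and the job is handed in when it is done.

Besides the shell and the picture viewer there is one more tool, called as name(argument=value, ...), one argument or row to a line, values as JSON. jog_arm: Moves the arm, as the interface text tells. Shift numbers are shares of 80 mm and turn numbers shares of 0.1 rad, none past 1 either way. Its arguments: {"type":"object","properties":{"targets":{"type":"array","items":{"type":"object","properties":{"xyz":{"type":"array","items":{"type":"number"}},"spin":{"type":"number"}}}},"gripper":{"type":"number"}},"required":["targets"]}

```bash
mkdir -p pics && python3 - <<'E'
from plant import bot
import cv2
o=bot.get_obs()
for k,v in o.items(): print(k,v)
for n in("scene","top"):
    cv2.imwrite(f"pics/{n}0.png",bot.capture(n)); print(n,bot.get_calibration(n))
E
```

```text
time 0.0
joint_positions [ 1.16000163e+00  3.42718399e-01  1.52501226e+00 -6.62619797e-07
  1.27539149e+00 -1.45980507e-01]
dq [ 0.00029593 -0.00027477  0.00013082  0.00077004  0.00177731 -0.00038572]
tau [ 1.07828469e-03 -4.31253612e+01 -2.44220495e+01  7.16891815e-02
  5.60832547e-02 -9.79618085e-05]
tool_pos [137.21433936 506.33399351 226.04886689]
tcp_rot [-3.14007934e+00 -2.21856382e-04  2.87677849e+00]
contact_force [-0.19287806 -0.49744791  0.55850585]
moment [-0.042643   -0.01736358 -0.04811897]
finger_force 0.0
grip_width 91.74057537484882
scene {'vfov': 54.1888117705272, 'cx': 283.0974922128262, 'cy': 211.75186712879258, 'eye': array([ 208.14410524, -742.15897587,  595.90338861]), 'rotation': array([-2.14445292, -0.01593362, -0.43516387])}
top {'vfov': 52.471153980093305, 'cx': 286.80766255071615, 'cy': 213.80147250173664, 'eye': array([ 475.43958439,   33.92193513, 1208.23408986]), 'rotation': array([-3.05222244, -0.00872909, -1.58757301])}
```

View pics/scene0.png

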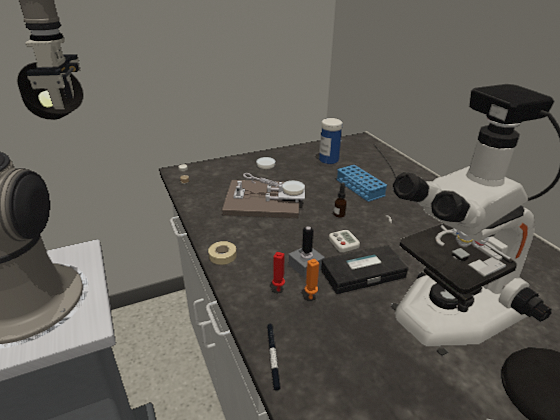

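View pics/top0.png

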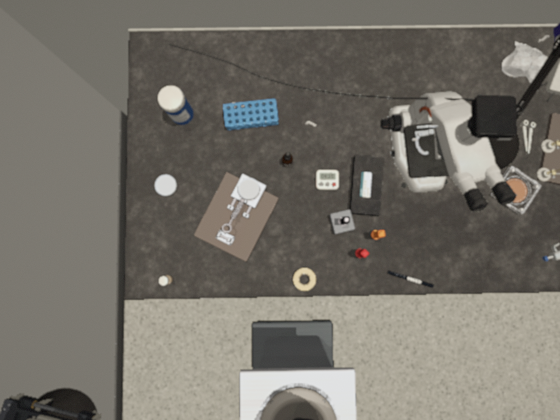

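The scene view shows the black puller in its grey stand at about (307,245), with red and orange look-alikes at (279,270) and (312,280). In the top view the stand is at (343,221), the plate centre near (237,216), the stage at (248,190) and the anchor at (226,238). Next I'll measure these in enlarged crops.

```bash
cat > h.py <<'E'
import numpy as np, cv2
from scipy.spatial.transform import Rotation as R
from plant import bot
C={n:bot.get_calibration(n) for n in("scene","top")}
def f(n): return 210/np.tan(np.radians(C[n]["vfov"])/2)
def rot(n): return R.from_euler("xyz",C[n]["rotation"]).as_matrix()
def ray(n,p):
    c=C[n]; d=rot(n)@np.array([(p[0]-c["cx"])/f(n),(p[1]-c["cy"])/f(n),1.]); return np.array(c["eye"]),d/np.linalg.norm(d)
def plane(n,p,z):
    e,d=ray(n,p); return e+d*(z-e[2])/d[2]
def tri(ps,pt):
    (a,u),(b,v)=ray("scene",ps),ray("top",pt)
    s,t=np.linalg.lstsq(np.c_[u,-v],b-a,rcond=None)[0]
    return (a+u*s+b+v*t)/2,np.linalg.norm(a+u*s-b-v*t)
def pix(n,P):
    c=C[n]; q=rot(n).T@(np.array(P,float)-c["eye"]); return q[:2]/q[2]*f(n)+[c["cx"],c["cy"]]
def crop(img,x,y,w,h,k): return cv2.resize(img[y:y+h,x:x+w],None,fx=k,fy=k,interpolation=cv2.INTER_CUBIC)
E
python3 - <<'E'
from h import *
t=cv2.imread("pics/top0.png");s=cv2.imread("pics/scene0.png")
a=crop(t,185,160,100,110,5);b=crop(s,215,165,100,60,5)
b2=crop(s,255,215,80,90,5); t2=crop(t,320,200,80,66,5)
def pad(i,h): return cv2.copyMakeBorder(i,0,h-i.shape[0],0,0,0)
cv2.imwrite("pics/c1.png",cv2.resize(a,None,fx=1,fy=1))
cv2.imwrite("pics/c2.png",b)
cv2.imwrite("pics/c3.png",np.hstack([b2,pad(t2,450)]))
print(plane("top",(343,221),30),plane("scene",(307,258),30),plane("top",(237,216),18))
g=cv2.cvtColor(t,cv2.COLOR_BGR2HSV)
print(g[205,212],g[190,230],g[225,262],g[250,220],g[200,200], g[228,340])
E
```

```text
[ 558.28687045 -133.73301631   30.        ] [ 555.25103942 -139.76093284   30.        ] [577.96028562 161.31686766  18.        ]
[ 14  52 138] [ 13  54 138] [ 15  51 140] [19 41 88] [18 36 86] [ 23   6 164]
```

View pics/c1.png

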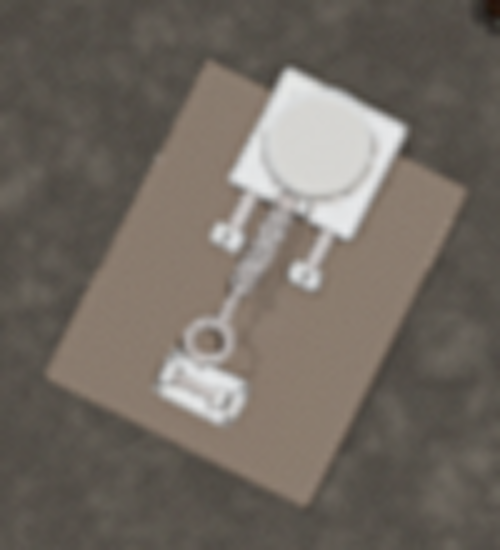

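View pics/c2.png

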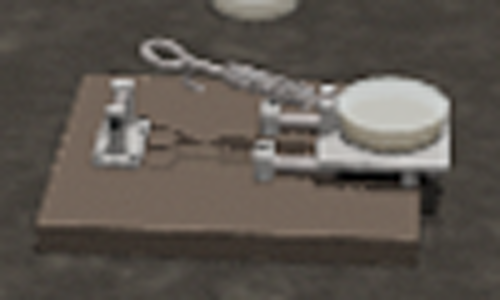

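View pics/c3.png

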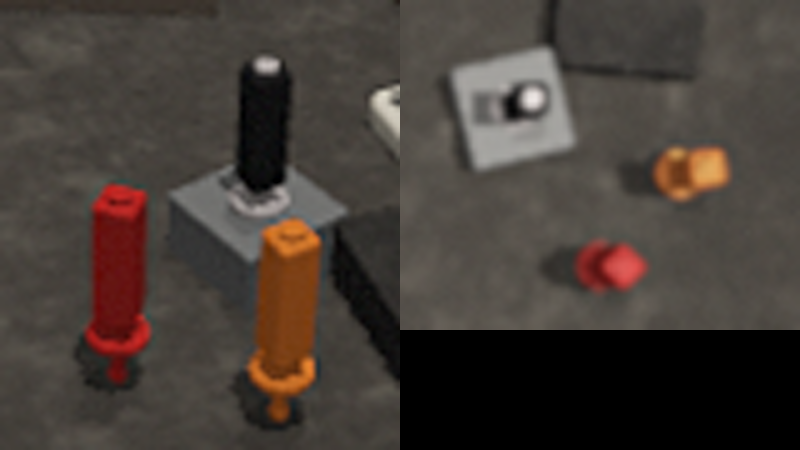

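The crops show these positions. Eye ring at top px (227,228) and scene px (248,175). Anchor posts at top px (225,238) and scene px (239,185). Puller cap at top px (346,220). I'll measure them with masks and check the sizes, and find how the handle is turned.

```bash
python3 - <<'E'
from h import *
t=cv2.imread("pics/top0.png");s=cv2.imread("pics/scene0.png")
def big(m,near=None):
    cs,_=cv2.findContours(m,cv2.RETR_EXTERNAL,cv2.CHAIN_APPROX_NONE); return max(cs,key=cv2.contourArea)
hs=cv2.cvtColor(t,cv2.COLOR_BGR2HSV)
m=cv2.inRange(hs,(8,38,105),(20,90,190)); m[:, :185]=0; m[:,290:]=0; m[:165]=0;m[270:]=0
r=cv2.boxPoints(cv2.minAreaRect(cv2.convexHull(big(m))))
P=np.array([plane("top",p+0.0,18)[:2] for p in r]); print("plate px",r.round(1).tolist());print(P.round(1),np.linalg.norm(np.diff(P,axis=0),axis=1),P.mean(0))
L=[P[1]-P[0],P[2]-P[1]]; l=max(L,key=np.linalg.norm); print("long dir",np.degrees(np.arctan2(l[1],l[0])))
ctr=P.mean(0); u=l/np.linalg.norm(l); u=u if u[0]<0 else -u
pin=np.r_[ctr+66*u,44]; print("pin",pin,"px top",pix("top",pin),"scene",pix("scene",pin),"yaw",np.arctan2(u[1],u[0]))
g=hs[205:240,325:360]; m=np.zeros(hs.shape[:2],np.uint8); m[205:240,325:360]=cv2.inRange(g,(0,0,115),(180,30,215))
r=cv2.boxPoints(cv2.minAreaRect(cv2.convexHull(big(m))))
P=np.array([plane("top",p,30)[:2] for p in r]); print("stand",P.round(1),np.linalg.norm(np.diff(P,axis=0),axis=1),P.mean(0)); d=P[1]-P[0];print("yaw",np.degrees(np.arctan2(d[1],d[0]))%90)
# scene centre of the stand mouth from the shoulder disc
print("cap top",plane("top",(346,219.6),104), "tri",tri((255+266/5,215+65/5),(346,219.6)))
print("eye tri",tri((247.6,175.4),(227,228)))
# puller handle, contrast
h=crop(s,285,220,40,45,12).astype(float); h=np.clip((h-5)*5,0,255).astype(np.uint8)
h2=crop(t,335,210,20,20,20).astype(float); h2=np.clip(h2*1.5,0,255).astype(np.uint8)
cv2.imwrite("pics/c4.png",np.hstack([h[:400],h2]))
E
```

```text
plate px [[193.0, 235.0], [225.1999969482422, 170.60000610351562], [278.3999938964844, 197.1999969482422], [246.1999969482422, 261.6000061035156]]
[[526.8 284.1]
 [707.3 193.8]
 [629.2  44.6]
 [450.6 136.6]] [201.8326791  168.40692637 200.90502003] [578.46080781 164.79820497]
long dir -26.583304987726986
pin [519.43801971 194.33310779  44.        ] px top [223.98846279 236.77639363] scene [238.72681595 186.10626109] yaw 2.6776264554921267
stand [[ 579.7  -97.8]
 [ 592.8 -153.9]
 [ 536.2 -166.2]
 [ 523.2 -110.4]] [57.56949016 57.90312035 57.33011987] [ 557.9675591  -132.09482534]
yaw 13.129205917578815
cap top [ 556.60796743 -131.12164481  104.        ] tri (array([ 557.44820312, -131.58608312,  103.43202302]), np.float64(1.7534786649883154))
eye tri (array([541.38790144, 181.45385339,  78.63685449]), np.float64(0.3086018918003498))
```

View pics/c4.png

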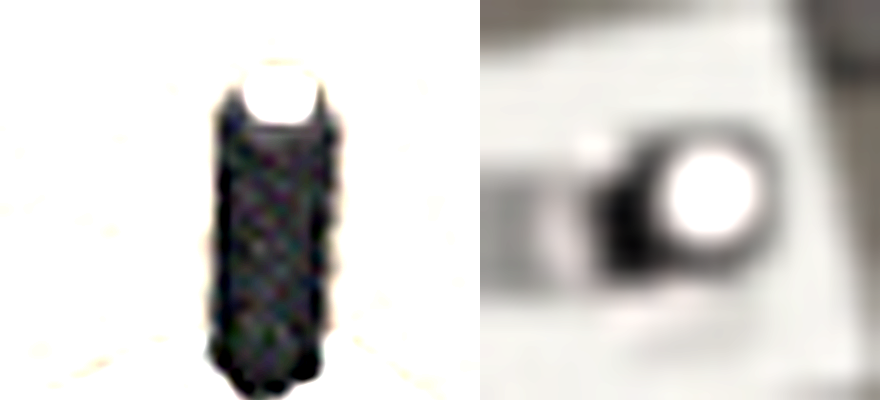

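The handle shows a lighter middle face about 7 px wide between two dark edge strips, so one face points roughly at the scene camera. I'll check this with brightness profiles.

```bash
python3 - <<'E'
from h import *
s=cv2.imread("pics/scene0.png").astype(int); t=cv2.imread("pics/top0.png").astype(int)
for y0 in (231,235,239,243,247): print(y0,s[y0:y0+4,298:318].sum(2).mean(0).round().astype(int).tolist())
print(t[213:228,336:354].sum(2))
for z in (42,102):
  for n in("scene","top"): print(z,n,pix(n,[557,-132,z]))
E
```

```text
231 [202, 203, 206, 208, 166, 43, 37, 39, 50, 54, 54, 48, 49, 43, 44, 140, 213, 204, 198, 191]
235 [201, 200, 202, 207, 170, 16, 40, 46, 46, 43, 44, 44, 48, 31, 65, 148, 200, 196, 194, 188]
239 [192, 191, 197, 190, 128, 25, 33, 37, 45, 46, 50, 43, 43, 24, 99, 176, 194, 192, 194, 196]
243 [212, 208, 214, 198, 108, 20, 32, 42, 49, 50, 40, 40, 38, 29, 126, 199, 186, 184, 183, 190]
247 [242, 255, 271, 229, 113, 20, 27, 42, 44, 38, 50, 36, 22, 56, 216, 296, 242, 221, 203, 195]
[[448 457 475 481 481 482 485 483 483 486 484 483 486 483 423 283 143 119]
 [484 482 485 484 482 483 486 486 489 489 487 487 487 492 463 346 204 165]
 [482 482 483 482 483 480 477 473 470 465 464 463 469 486 480 388 260 212]
 [487 487 483 485 492 469 411 366 343 352 358 344 354 433 470 414 302 232]
 [473 472 469 474 507 466 327 215 262 401 450 406 309 346 445 435 334 241]
 [387 386 399 406 410 349 211 152 360 570 630 601 453 333 431 459 368 258]
 [300 311 354 347 269 157  75 171 434 631 684 659 515 353 433 473 404 288]
 [282 310 376 355 218  77  34 169 417 618 668 626 466 336 430 480 420 304]
 [288 320 407 391 256  90  27 118 299 478 530 473 330 316 436 485 443 333]
 [285 317 399 419 297 108  23  64 136 230 273 248 260 358 453 489 467 365]
 [282 297 357 401 313 165 102 135 196 221 236 261 356 435 477 489 477 402]
 [328 329 354 386 363 324 320 343 408 430 405 394 425 469 486 488 480 422]
 [442 436 441 450 446 463 480 477 476 467 449 439 443 471 484 487 481 441]
 [486 486 484 483 480 490 490 472 459 447 437 436 446 471 483 487 488 467]
 [492 486 490 487 486 483 466 448 440 440 442 445 462 480 485 491 494 484]]
42 scene [306.31017392 251.39035239]
42 top [342.99533385 221.16103231]
102 scene [307.65029307 228.75545321]
102 top [346.2191894  219.50270508]
```

The V-shaped lower edge and the symmetric shading mean a corner faces the scene camera. That puts the handle square to the stand, at yaw about 13°, and the grip width will confirm it. The sizes agree with the listing: plate 201x168, stand 57, puller cap at z 103. I'll plan the approach to the puller.

```bash
cat >> h.py <<'E'
def state():
    o=bot.get_obs(); y=o["tcp_rot"][2]
    print("t",round(o["time"],2),"tcp",np.round(o["tool_pos"],1),"rpy",np.round(o["tcp_rot"],3),"F",np.round(o["contact_force"],1),"w",round(o["grip_width"],1),"ff",round(o["finger_force"],1))
    return np.array(o["tool_pos"]),np.array(o["tcp_rot"])
def plan(P,yaw,n,dec=2):
    p,r=state(); d=np.array(P,float)-p; dy=(yaw-r[2]+np.pi)%(2*np.pi)-np.pi
    for i in range(n):
        a=r[2]+dy*i/n; x=np.array([np.cos(a),np.sin(a)]); y=np.array([np.sin(a),-np.cos(a)])
        print(np.round(np.array([d[:2]@x,d[:2]@y,-d[2]])/n/80,dec).tolist(),"spin",round(-dy/n/.1,dec))
E
python3 -c "
from h import *
plan([557.3,-131.7,155],np.radians(103.1),20)"
```

```text
t 0.1 tcp [137.2 506.4 226.1] rpy [-3.14  -0.     2.877] F [-0.1  0.6 -0.7] w 91.7 ff 0.0
[-0.36, -0.32, 0.04] spin 0.54
[-0.37, -0.3, 0.04] spin 0.54
[-0.39, -0.28, 0.04] spin 0.54
[-0.4, -0.25, 0.04] spin 0.54
[-0.42, -0.23, 0.04] spin 0.54
[-0.43, -0.21, 0.04] spin 0.54
[-0.44, -0.19, 0.04] spin 0.54
[-0.45, -0.16, 0.04] spin 0.54
[-0.46, -0.14, 0.04] spin 0.54
[-0.46, -0.11, 0.04] spin 0.54
[-0.47, -0.09, 0.04] spin 0.54
[-0.47, -0.06, 0.04] spin 0.54
[-0.48, -0.04, 0.04] spin 0.54
[-0.48, -0.01, 0.04] spin 0.54
[-0.48, 0.01, 0.04] spin 0.54
[-0.48, 0.04, 0.04] spin 0.54
[-0.47, 0.07, 0.04] spin 0.54
[-0.47, 0.09, 0.04] spin 0.54
[-0.46, 0.12, 0.04] spin 0.54
[-0.46, 0.14, 0.04] spin 0.54
```

jog_arm(
  targets=[
    {"xyz": [-0.36, -0.32, 0.04], "spin": 0.54},
    {"xyz": [-0.37, -0.3, 0.04], "spin": 0.54},
    {"xyz": [-0.39, -0.28, 0.04], "spin": 0.54},
    {"xyz": [-0.4, -0.25, 0.04], "spin": 0.54},
    {"xyz": [-0.42, -0.23, 0.04], "spin": 0.54},
    {"xyz": [-0.43, -0.21, 0.04], "spin": 0.54},
    {"xyz": [-0.44, -0.19, 0.04], "spin": 0.54},
    {"xyz": [-0.45, -0.16, 0.04], "spin": 0.54},
    {"xyz": [-0.46, -0.14, 0.04], "spin": 0.54},
    {"xyz": [-0.46, -0.11, 0.04], "spin": 0.54},
  ],
  gripper=55,
)

```text
time: 1.35
tool_pos: [347.4, 186.0, 194.5]
tcp_rot: [-3.141, -0.0, 2.335]
contact_force: [0.1, 1.3, -0.3]
grip_width: 50.4
finger_force: 0.0
```

jog_arm(
  targets=[
    {"xyz": [-0.47, -0.09, 0.04], "spin": 0.54},
    {"xyz": [-0.47, -0.06, 0.04], "spin": 0.54},
    {"xyz": [-0.48, -0.04, 0.04], "spin": 0.54},
    {"xyz": [-0.48, -0.01, 0.04], "spin": 0.54},
    {"xyz": [-0.48, 0.01, 0.04], "spin": 0.54},
    {"xyz": [-0.48, 0.04, 0.04], "spin": 0.54},
    {"xyz": [-0.47, 0.07, 0.04], "spin": 0.54},
    {"xyz": [-0.47, 0.09, 0.04], "spin": 0.54},
    {"xyz": [-0.46, 0.12, 0.04], "spin": 0.54},
    {"xyz": [-0.46, 0.14, 0.04], "spin": 0.54},
  ],
)

```text
time: 2.6
tool_pos: [557.2, -134.1, 162.1]
tcp_rot: [-3.141, -0.001, 1.795]
contact_force: [0.4, 0.2, 0.8]
grip_width: 50.9
finger_force: 0.0
```

```bash
python3 -c "
from h import *
plan([557.3,-131.7,125],np.radians(103.1),1,3)"
```

```text
t 2.6 tcp [ 557.2 -134.1  162.1] rpy [-3.141e+00 -1.000e-03  1.795e+00] F [0.4 0.2 0.8] w 50.9 ff 0.0
[0.029, 0.007, 0.464] spin -0.045
```

jog_arm(
  targets=[
    {"xyz": [0.03, 0, 0.1], "spin": -0.04},
    {"xyz": [0, 0, 0.2], "spin": 0},
    {"xyz": [0, 0, 0.2], "spin": 0},
    {"xyz": [0, 0, 0.2], "spin": 0},
    {"xyz": [0, 0, 0.2], "spin": 0},
    {"xyz": [0, 0, 0.2], "spin": 0},
    {"xyz": [0, 0, 0.2], "spin": 0},
    {"xyz": [0, 0, 0.15], "spin": 0},
    {"xyz": [0, 0, 0], "spin": 0},
    {"xyz": [0, 0, 0], "spin": 0},
  ],
)

```text
time: 3.85
tool_pos: [556.7, -130.9, 47.1]
tcp_rot: [3.141, 0.0, 1.801]
contact_force: [-0.3, 0.1, -0.4]
grip_width: 50.4
finger_force: 0.0
```

jog_arm(
  targets=[
    {"xyz": [0, 0, 0], "spin": 0},
    {"xyz": [0, 0, 0], "spin": 0},
    {"xyz": [0, 0, 0], "spin": 0},
    {"xyz": [0, 0, 0], "spin": 0},
    {"xyz": [0, 0, 0], "spin": 0},
    {"xyz": [0, 0, 0], "spin": 0},
    {"xyz": [0, 0, 0], "spin": 0},
    {"xyz": [0, 0, 0], "spin": 0},
    {"xyz": [0, 0, 0], "spin": 0},
    {"xyz": [0, 0, 0], "spin": 0},
  ],
  gripper=0,
)

```text
time: 5.1
tool_pos: [556.5, -130.8, 46.9]
tcp_rot: [3.141, 0.0, 1.801]
contact_force: [-0.0, 0.2, 5.1]
grip_width: 18.1
finger_force: 29.7
```

The grip is at 18.1 mm, so it is square on the handle. I'll lift now and refine the eye's position from the first pictures.

jog_arm(
  targets=[
    {"xyz": [0, 0, -0.05], "spin": 0},
    {"xyz": [0, 0, -0.1], "spin": 0},
    {"xyz": [0, 0, -0.15], "spin": 0},
    {"xyz": [0, 0, -0.2], "spin": 0},
    {"xyz": [0, 0, -0.25], "spin": 0},
    {"xyz": [0, 0, -0.25], "spin": 0},
    {"xyz": [0, 0, -0.25], "spin": 0},
    {"xyz": [0, 0, -0.15], "spin": 0},
    {"xyz": [0, 0, 0], "spin": 0},
    {"xyz": [0, 0, 0], "spin": 0},
  ],
)

```text
time: 6.35
tool_pos: [555.9, -130.6, 158.1]
tcp_rot: [-3.141, -0.001, 1.801]
contact_force: [0.6, 1.0, -1.5]
grip_width: 18.4
finger_force: 29.6
```

```bash
python3 - <<'E'
from h import *
t=cv2.imread("pics/top0.png");s=cv2.imread("pics/scene0.png")
res={}
for n,im,(x,y) in(("top",t,(227,228)),("scene",s,(247,175))):
    k=8;x0,y0=x-9,y-8
    c=crop(im,x0,y0,18,16,k); g=cv2.cvtColor(c,cv2.COLOR_BGR2GRAY)
    for th in range(100,220,10):
        cs,h=cv2.findContours((g>th).astype(np.uint8),cv2.RETR_CCOMP,cv2.CHAIN_APPROX_NONE)
        for q,hh in zip(cs,h[0] if h is not None else []):
            if hh[3]>=0 and cv2.contourArea(q)>60:
                M=cv2.moments(q); p=((M["m10"]/M["m00"]+.5)/k-.5+x0,(M["m01"]/M["m00"]+.5)/k-.5+y0)
                print(n,th,np.round(p,2),cv2.contourArea(q)/64); res.setdefault(n,[]).append(p)
if len(res)==2: print(tri(np.median(res["scene"],0),np.median(res["top"],0)))
print(tri((247.2,175),(226.6,227.6)))
state()
E
```

```text
top 100 [228.04 227.6 ] 3.3828125
top 110 [220.41 228.17] 1.3359375
top 110 [227.85 227.47] 6.5078125
top 120 [230.28 232.72] 1.234375
top 120 [220.23 227.97] 4.0703125
top 120 [227.5  227.43] 11.1015625
top 130 [226.71 227.59] 21.0625
top 140 [226.59 227.59] 25.5625
top 150 [226.52 227.59] 30.3984375
top 160 [226.45 227.57] 35.9140625
scene 100 [247.46 175.15] 10.6953125
scene 110 [247.46 175.14] 12.2421875
scene 120 [247.48 175.1 ] 13.828125
(array([541.97950364, 182.5352588 ,  78.80705083]), np.float64(0.7584614722791989))
(array([541.63799495, 182.70951481,  79.22455427]), np.float64(1.3738183987010968))
t 6.35 tcp [ 555.9 -130.6  158.1] rpy [-3.141e+00 -1.000e-03  1.801e+00] F [ 0.6  1.  -1.5] w 18.4 ff 29.6
```

```bash
python3 -c "
from h import *
plan([541.7,182.7,146],1.107,10)"
```

```text
t 6.35 tcp [ 555.9 -130.6  158.1] rpy [-3.141e+00 -1.000e-03  1.801e+00] F [ 0.6  1.  -1.5] w 18.4 ff 29.6
[0.39, 0.07, 0.02] spin 0.69
[0.39, 0.05, 0.02] spin 0.69
[0.39, 0.02, 0.02] spin 0.69
[0.39, -0.01, 0.02] spin 0.69
[0.39, -0.04, 0.02] spin 0.69
[0.39, -0.06, 0.02] spin 0.69
[0.38, -0.09, 0.02] spin 0.69
[0.37, -0.12, 0.02] spin 0.69
[0.37, -0.14, 0.02] spin 0.69
[0.35, -0.17, 0.02] spin 0.69
```

jog_arm(
  targets=[
    {"xyz": [0.39, 0.07, 0], "spin": 0.69},
    {"xyz": [0.39, 0.05, 0], "spin": 0.69},
    {"xyz": [0.39, 0.02, 0], "spin": 0.69},
    {"xyz": [0.39, -0.01, 0.02], "spin": 0.69},
    {"xyz": [0.39, -0.04, 0.02], "spin": 0.69},
    {"xyz": [0.39, -0.06, 0.02], "spin": 0.69},
    {"xyz": [0.38, -0.09, 0.02], "spin": 0.69},
    {"xyz": [0.37, -0.12, 0.02], "spin": 0.69},
    {"xyz": [0.37, -0.14, 0.02], "spin": 0.69},
    {"xyz": [0.35, -0.17, 0.02], "spin": 0.69},
  ],
)

```text
time: 7.6
tool_pos: [540.7, 183.5, 146.5]
tcp_rot: [-3.14, 0.001, 1.109]
contact_force: [0.3, -0.6, -0.4]
grip_width: 18.4
finger_force: 29.6
```

```bash
python3 - <<'E'
from h import *
im=bot.capture("scene"); cv2.imwrite("pics/s1.png",im)
p,r=state()
tip=p-[0,0,41]; print("tip px",pix("scene",tip),"eye px",pix("scene",[541.8,182.7,79]))
cv2.imwrite("pics/c5.png",crop(im,215,110,100,100,6))
plan([541.7,182.7,p[2]],1.107,1,3)
E
```

```text
t 7.65 tcp [540.1 186.9 146.2] rpy [-3.139e+00 -1.000e-03  1.107e+00] F [-1.3  1.1 -1.4] w 18.2 ff 29.6
tip px [246.0512516 165.7142939] eye px [247.5169635  175.05407876]
t 7.65 tcp [540.1 186.9 146.2] rpy [-3.139e+00 -1.000e-03  1.107e+00] F [-1.3  1.1 -1.4] w 18.2 ff 29.6
[-0.038, 0.041, -0.0] spin 0.005
```

View pics/c5.png

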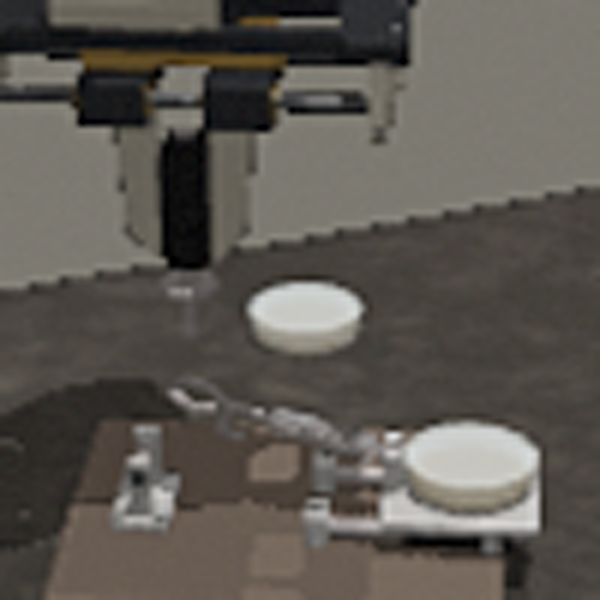

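The picture shows the puller hanging straight, with its tip at scene px (246,165), within 1 px of where it should be. The eye ring is at (247,175). I'll correct sideways and come down to just above the eye.

jog_arm(
  targets=[
    {"xyz": [-0.04, 0.04, 0], "spin": 0},
    {"xyz": [0, 0, 0.08], "spin": 0},
    {"xyz": [0, 0, 0.08], "spin": 0},
    {"xyz": [0, 0, 0], "spin": 0},
    {"xyz": [0, 0, 0], "spin": 0},
    {"xyz": [0, 0, 0], "spin": 0},
    {"xyz": [0, 0, 0], "spin": 0},
    {"xyz": [0, 0, 0], "spin": 0},
    {"xyz": [0, 0, 0], "spin": 0},
    {"xyz": [0, 0, 0], "spin": 0},
  ],
)

```text
time: 8.9
tool_pos: [542.8, 178.3, 134.7]
tcp_rot: [-3.142, -0.0, 1.111]
contact_force: [0.1, 0.5, -1.0]
grip_width: 18.0
finger_force: 29.6
```

```bash
python3 - <<'E'
from h import *
im=bot.capture("scene"); cv2.imwrite("pics/s2.png",im)
p,r=state()
tip=p-[0,0,41]; print("tip px",pix("scene",tip),"eye px",pix("scene",[541.8,182.7,79]))
plan([541.7,182.7,106],1.107,1,3)
E
```

```text
t 8.95 tcp [542.8 178.3 134.7] rpy [-3.142 -0.     1.111] F [ 0.2 -0.8 -1.3] w 18.1 ff 29.6
tip px [248.28164439 170.78558921] eye px [247.5169635  175.05407876]
t 8.95 tcp [542.8 178.3 134.7] rpy [-3.142 -0.     1.111] F [ 0.2 -0.8 -1.3] w 18.1 ff 29.6
[0.044, -0.037, 0.359] spin 0.038
```

jog_arm(
  targets=[
    {"xyz": [0.02, -0.02, 0], "spin": 0.04},
    {"xyz": [0.02, -0.02, 0], "spin": 0},
    {"xyz": [0, 0, 0], "spin": 0},
    {"xyz": [0, 0, 0], "spin": 0},
    {"xyz": [0, 0, 0.06], "spin": 0},
    {"xyz": [0, 0, 0.06], "spin": 0},
    {"xyz": [0, 0, 0.06], "spin": 0},
    {"xyz": [0, 0, 0.06], "spin": 0},
    {"xyz": [0, 0, 0.06], "spin": 0},
    {"xyz": [0, 0, 0.06], "spin": 0},
  ],
)

```text
time: 10.2
tool_pos: [541.4, 182.5, 105.6]
tcp_rot: [-3.142, -0.0, 1.107]
contact_force: [0.5, -0.7, -1.2]
grip_width: 18.0
finger_force: 29.6
```

```bash
python3 - <<'E'
from h import *
im=bot.capture("scene"); cv2.imwrite("pics/s3.png",im)
p,r=state()
tip=p-[0,0,41]; print("tip px",pix("scene",tip))
cv2.imwrite("pics/c6.png",crop(im,230,150,50,50,10))
E
```

```text
t 10.25 tcp [541.  182.5 104.9] rpy [-3.141e+00  1.000e-03  1.107e+00] F [ 0.4 -0.4 -0.6] w 18.2 ff 29.6
tip px [247.42917556 180.09377856]
```

View pics/c6.png

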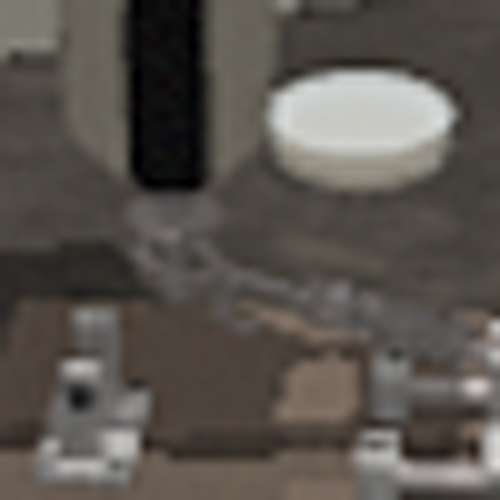

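The prong sits in the eye with the shoulder just above the ring, at scene px about (247,174), and no side force shows. Now I'll pull outward along -tool y.

jog_arm(
  targets=[
    {"xyz": [0.01, -0.06, 0], "spin": 0},
    {"xyz": [0, -0.1, 0], "spin": 0},
    {"xyz": [0, -0.1, 0], "spin": 0},
    {"xyz": [0, -0.1, 0], "spin": 0},
    {"xyz": [0, -0.1, 0], "spin": 0},
    {"xyz": [0, -0.1, 0], "spin": 0},
    {"xyz": [0, -0.1, 0], "spin": 0},
    {"xyz": [0, -0.1, 0], "spin": 0},
    {"xyz": [0, -0.05, 0], "spin": 0},
    {"xyz": [0, 0, 0], "spin": 0},
  ],
)

```text
time: 11.5
tool_pos: [485.7, 212.2, 106.9]
tcp_rot: [3.136, -0.003, 1.107]
contact_force: [8.9, -2.3, -2.2]
grip_width: 18.3
finger_force: 29.8
```

```bash
python3 - <<'E'
from h import *
im=bot.capture("scene"); cv2.imwrite("pics/s4.png",im)
p,r=state()
pin=np.array([519.44,194.33]);u=np.array([-.894,.447]);v=np.array([.447,.894])
d=p[:2]-pin; print("past pin",d@u,"lat",d@v,"F along",bot.get_obs()["contact_force"][:2]@u,bot.get_obs()["contact_force"][2])
cv2.imwrite("pics/c7.png",crop(im,215,150,80,55,10))
E
```

```text
t 11.55 tcp [485.9 212.2 106.9] rpy [ 3.136e+00 -3.000e-03  1.107e+00] F [ 8.8 -2.5 -1.6] w 17.7 ff 29.8
past pin 37.97654558908887 lat 0.9588290760227882 F along -8.967118461637329 -1.6079310226912218
```

View pics/c7.png

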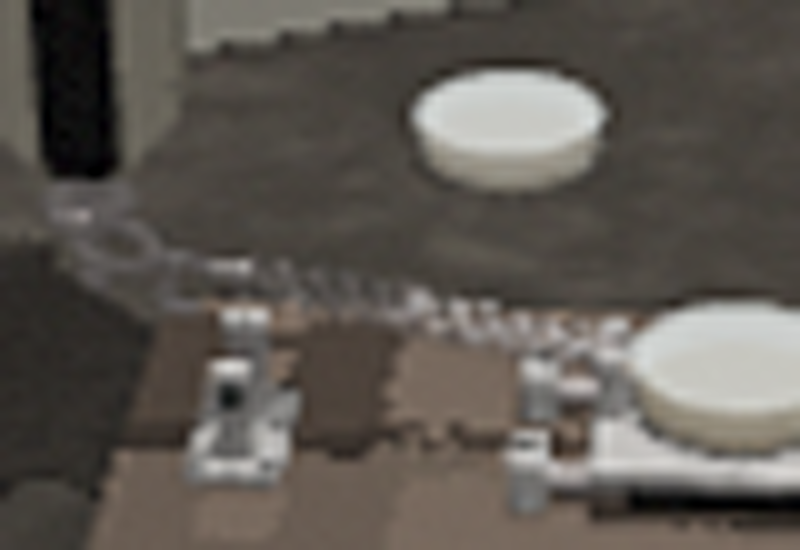

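The spring is stretched: 9 N, stage home, hook high and clear of the posts. I'll pull 2 mm more and press down.

jog_arm(
  targets=[
    {"xyz": [-0.01, -0.03, 0], "spin": 0},
    {"xyz": [0, 0, 0.05], "spin": 0},
    {"xyz": [0, 0, 0.06], "spin": 0},
    {"xyz": [0, 0, 0.06], "spin": 0},
    {"xyz": [0, 0, 0.06], "spin": 0},
    {"xyz": [0, 0, 0.06], "spin": 0},
    {"xyz": [0, 0, 0.06], "spin": 0},
    {"xyz": [0, 0, 0.05], "spin": 0},
    {"xyz": [0, 0, 0.03], "spin": 0},
    {"xyz": [0, 0, 0], "spin": 0},
  ],
)

```text
time: 12.8
tool_pos: [484.3, 212.8, 73.1]
tcp_rot: [3.135, -0.004, 1.107]
contact_force: [8.8, -1.8, 3.6]
grip_width: 18.0
finger_force: 29.8
```

```bash
cat >> h.py <<'E'
def rel():
    p,r=state(); d=p[:2]-[519.44,194.33]; F=bot.get_obs()["contact_force"]
    print("past pin %.1f lat %.1f Fu %.1f Fz %.1f"%(d@[-.894,.447],d@[.447,.894],F[:2]@[-.894,.447],F[2]))
E
python3 - <<'E'
from h import *
im=bot.capture("scene"); cv2.imwrite("pics/s5.png",im)
rel()
cv2.imwrite("pics/c8.png",crop(im,215,150,80,55,10))
E
```

```text
t 12.85 tcp [484.3 212.9  73.2] rpy [ 3.135 -0.004  1.107] F [ 7.8 -2.7  3.8] w 17.7 ff 29.8
past pin 39.7 lat 0.9 Fu -8.2 Fz 3.8
```

View pics/c8.png

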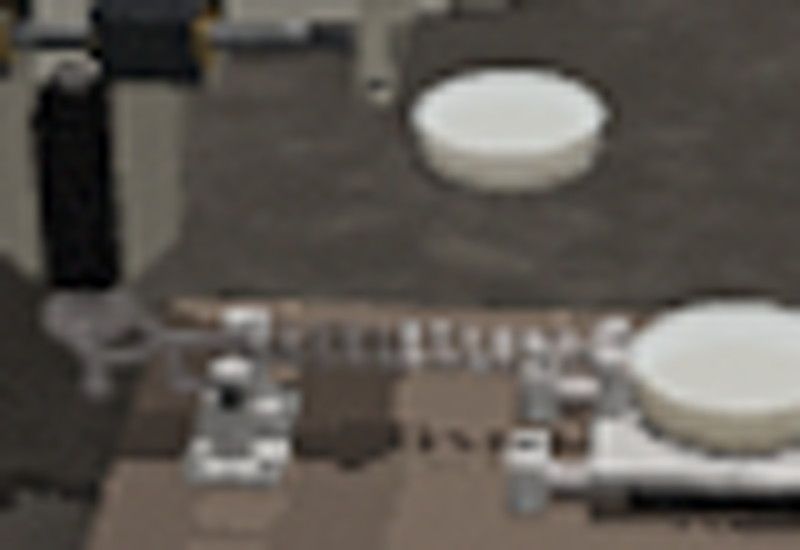

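The wire is almost level. The leg, at scene px about (232,187), is beyond the near post. It needs about 3 mm more down.

jog_arm(
  targets=[
    {"xyz": [0, 0, 0.025], "spin": 0},
    {"xyz": [0, 0, 0.025], "spin": 0},
    {"xyz": [0, 0, 0], "spin": 0},
    {"xyz": [0, 0, 0], "spin": 0},
    {"xyz": [0, 0, 0], "spin": 0},
    {"xyz": [0, 0, 0], "spin": 0},
    {"xyz": [0, 0, 0], "spin": 0},
    {"xyz": [0, 0, 0], "spin": 0},
    {"xyz": [0, 0, 0], "spin": 0},
    {"xyz": [0, 0, 0], "spin": 0},
  ],
)

```text
time: 14.1
tool_pos: [484.4, 212.9, 69.3]
tcp_rot: [3.135, -0.005, 1.107]
contact_force: [9.3, -2.1, 3.4]
grip_width: 17.5
finger_force: 29.8
```

```bash
python3 -c "
from h import *
rel()
im=bot.capture('scene'); cv2.imwrite('pics/s6.png',im)"
```

```text
t 14.1 tcp [484.4 212.9  69.3] rpy [ 3.135 -0.005  1.107] F [ 9.3 -2.1  3.4] w 17.5 ff 29.8
past pin 39.6 lat 0.9 Fu -9.3 Fz 3.4
```

jog_arm(
  targets=[
    {"xyz": [0, 0.03, 0], "spin": 0},
    {"xyz": [0, 0.03, 0], "spin": 0},
    {"xyz": [0, 0.03, 0], "spin": 0},
    {"xyz": [0, 0.03, 0], "spin": 0},
    {"xyz": [0, 0.03, 0], "spin": 0},
    {"xyz": [0, 0.03, 0], "spin": 0},
    {"xyz": [0, 0.02, 0], "spin": 0},
    {"xyz": [0, 0, 0], "spin": 0},
    {"xyz": [0, 0, 0], "spin": 0},
    {"xyz": [0, 0, 0], "spin": 0},
  ],
)

```text
time: 15.4
tool_pos: [496.5, 206.2, 68.9]
tcp_rot: [3.139, -0.003, 1.107]
contact_force: [2.9, 1.1, 4.9]
grip_width: 18.3
finger_force: 29.8
```

```bash
python3 - <<'E'
from h import *
im=bot.capture("scene"); cv2.imwrite("pics/s7.png",im)
rel()
a=crop(cv2.imread("pics/s6.png"),218,170,40,30,10);b=crop(im,218,170,40,30,10)
cv2.imwrite("pics/c9.png",np.hstack([a,b]))
E
```

```text
t 15.45 tcp [496.6 206.2  68.9] rpy [ 3.139e+00 -3.000e-03  1.107e+00] F [3.3 1.3 5.6] w 18.1 ff 29.8
past pin 25.8 lat 0.4 Fu -2.4 Fz 5.6
```

View pics/c9.png

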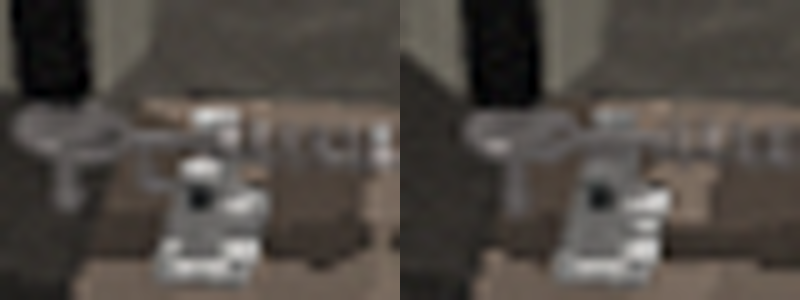

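In the right half the leg has moved back behind the near post and the force along the pull has fallen from 9.3 to 2.4 N, so the pin is carrying the spring. I'll centre the prong in the eye.

jog_arm(
  targets=[
    {"xyz": [0, 0.03, 0], "spin": 0},
    {"xyz": [0, 0.03, 0], "spin": 0},
    {"xyz": [0, 0, 0], "spin": 0},
    {"xyz": [0, 0, 0], "spin": 0},
    {"xyz": [0, 0, 0], "spin": 0},
    {"xyz": [0, 0, 0], "spin": 0},
    {"xyz": [0, 0, 0], "spin": 0},
    {"xyz": [0, 0, 0], "spin": 0},
    {"xyz": [0, 0, 0], "spin": 0},
    {"xyz": [0, 0, 0], "spin": 0},
  ],
)

```text
time: 16.7
tool_pos: [498.2, 204.5, 68.6]
tcp_rot: [-3.139, -0.0, 1.107]
contact_force: [-3.1, 3.7, 11.1]
grip_width: 17.8
finger_force: 29.8
```

```bash
python3 -c "
from h import *
rel()"
```

```text
t 16.7 tcp [498.2 204.5  68.6] rpy [-3.139 -0.     1.107] F [-3.1  3.7 11.1] w 17.8 ff 29.8
past pin 23.5 lat -0.4 Fu 4.4 Fz 11.1
```

jog_arm(
  targets=[
    {"xyz": [0, 0, -0.02], "spin": 0},
    {"xyz": [0, 0, -0.02], "spin": 0},
    {"xyz": [0, 0, -0.02], "spin": 0},
    {"xyz": [0, 0, 0], "spin": 0},
    {"xyz": [0, 0, 0], "spin": 0},
    {"xyz": [0, 0, 0], "spin": 0},
    {"xyz": [0, 0, 0], "spin": 0},
    {"xyz": [0, 0, 0], "spin": 0},
    {"xyz": [0, 0, 0], "spin": 0},
    {"xyz": [0, 0, 0], "spin": 0},
  ],
)

```text
time: 17.95
tool_pos: [499.6, 203.3, 72.5]
tcp_rot: [-3.141, 0.0, 1.107]
contact_force: [-2.8, -0.4, 5.2]
grip_width: 17.9
finger_force: 29.8
```

```bash
python3 -c "
from h import *
rel()
im=bot.capture('scene'); cv2.imwrite('pics/s8.png',im)
# ring height check: bright/grey ring pixels vs previous picture
a=cv2.imread('pics/s7.png')[178:196,222:245].astype(int).sum(2); b=im[178:196,222:245].astype(int).sum(2)
print(b[2:14,0:16]); print(a[2:14,0:16])"
```

```text
t 17.95 tcp [499.6 203.3  72.5] rpy [-3.141  0.     1.107] F [-2.8 -0.4  5.2] w 17.9 ff 29.8
past pin 21.7 lat -0.9 Fu 2.4 Fz 5.2
[[129 130 119 133 211 285 265 243 241 232 251 277 267 226 184 191]
 [129 128 123 175 273 300 289 256 248 246 265 289 277 253 214 303]
 [130 131 114 187 272 289 273 263 260 264 279 282 262 262 291 322]
 [123 125 123 154 227 338 412 452 416 272 270 255 246 238 239 241]
 [141 137 123 134 153 232 297 330 327 254 258 244 223 205 222 246]
 [134 134 129 130 124 143 142 207 266 230 209 214 198 195 224 262]
 [133 130 126 121 118 123 105 180 255 230 197 204 199 208 266 329]
 [131 133 121 117 124 132 122 191 249 234 205 201 197 222 287 319]
 [136 128 137 142 147 130 149 213 260 244 212 201 196 217 238 195]
 [134 131 140 145 142 122 155 237 276 260 217 196 198 254 259 102]
 [145 145 138 141 130 120 164 220 229 221 205 202 203 271 274 117]
 [144 153 139 137 117 147 193 205 198 207 213 183 212 296 301 280]]
[[123 126 127  83  41  74  62  60  50 119 187 197 190 193 197 238]
 [132 130 151 232 276 255 235 234 227 253 278 290 278 215 176 317]
 [126 114 206 298 296 276 249 239 248 277 291 281 270 254 185 256]
 [127 108 214 298 284 278 267 270 279 282 276 232 226 274 285 301]
 [135 126 168 240 335 421 388 282 270 261 249 262 273 255 247 259]
 [134 133 132 156 219 288 288 258 259 262 274 269 230 201 220 247]
 [132 125 125 121 130 144 197 253 225 209 220 216 193 198 266 326]
 [133 132 122 123 128 122 189 258 229 196 198 200 196 215 289 320]
 [131 134 134 146 142 132 192 261 227 197 202 201 200 218 232 198]
 [134 136 130 140 142 129 211 278 243 210 205 200 194 254 262 104]
 [146 138 137 137 118 120 200 273 245 209 209 202 210 270 272 119]
 [141 145 144 141 124 135 200 231 217 195 165 165 214 293 304 283]]
```

jog_arm(
  targets=[
    {"xyz": [0, 0, -0.02], "spin": 0},
    {"xyz": [0, 0, -0.02], "spin": 0},
    {"xyz": [0, 0, 0], "spin": 0},
    {"xyz": [0, 0, 0], "spin": 0},
    {"xyz": [0, 0, 0], "spin": 0},
    {"xyz": [0, 0, 0], "spin": 0},
    {"xyz": [0, 0, 0], "spin": 0},
    {"xyz": [0, 0, 0], "spin": 0},
    {"xyz": [0, 0, 0], "spin": 0},
    {"xyz": [0, 0, 0], "spin": 0},
  ],
)

```text
time: 19.25
tool_pos: [499.9, 203.3, 75.5]
tcp_rot: [-3.142, -0.0, 1.107]
contact_force: [-0.2, 0.1, -1.0]
grip_width: 17.5
finger_force: 29.8
```

```bash
python3 -c "
from h import *
rel()
im=bot.capture('scene'); cv2.imwrite('pics/s9.png',im)
b=im[178:196,222:245].astype(int).sum(2)
print(b[0:14,0:16])"
```

```text
t 19.25 tcp [499.9 203.3  75.5] rpy [-3.142 -0.     1.107] F [-0.2  0.1 -1. ] w 17.5 ff 29.8
past pin 21.5 lat -0.7 Fu 0.2 Fz -1.0
[[136 128 132 140 100  51  74  62  48   0  75 182 231 213 195 194]
 [129 120 122 131 212 279 261 243 234 230 247 281 263 220 184 165]
 [136 131 121 178 269 297 286 258 247 243 267 288 285 249 189 197]
 [124 129 126 186 270 291 273 268 255 271 278 281 264 260 241 287]
 [128 125 119 149 228 332 413 453 414 266 265 250 243 269 285 321]
 [131 124 129 126 152 223 309 347 330 265 262 269 268 242 239 254]
 [137 137 137 135 122 131 164 211 243 243 236 239 218 199 223 254]
 [124 139 130 126 131 127 129 162 240 231 204 207 200 192 219 268]
 [130 130 127 124 134 129 113 175 248 233 205 197 199 202 267 325]
 [128 121 128 121 128 129 128 192 267 243 216 199 197 216 317 360]
 [132 133 141 142 143 132 140 221 283 265 219 195 196 219 247 214]
 [135 129 145 140 135 123 160 217 230 220 201 195 194 254 263 104]
 [134 145 143 136 125 113 167 218 205 204 202 199 205 271 267 119]
 [144 145 144 124 121 141 191 214 202 210 204 199 231 289 308 279]]
```

All contact forces have gone with the prong centred, so the hook holds itself on the pin. I'll lift straight out.

jog_arm(
  targets=[
    {"xyz": [0, 0, -0.05], "spin": 0},
    {"xyz": [0, 0, -0.08], "spin": 0},
    {"xyz": [0, 0, -0.1], "spin": 0},
    {"xyz": [0, 0, -0.15], "spin": 0},
    {"xyz": [0, 0, -0.2], "spin": 0},
    {"xyz": [0, 0, -0.2], "spin": 0},
    {"xyz": [0, 0, -0.2], "spin": 0},
    {"xyz": [0, 0, -0.07], "spin": 0},
    {"xyz": [0, 0, 0], "spin": 0},
    {"xyz": [0, 0, 0], "spin": 0},
  ],
)

```text
time: 20.55
tool_pos: [499.5, 203.2, 159.0]
tcp_rot: [-3.141, 0.001, 1.107]
contact_force: [-0.4, -0.2, -0.6]
grip_width: 18.0
finger_force: 29.8
```

```bash
python3 - <<'E'
from h import *
im=bot.capture("scene"); cv2.imwrite("pics/s10.png",im)
a=cv2.imread("pics/s9.png")
d=np.abs(im.astype(int)-a)[184:196,228:300].sum(2); print("changed px around hook/stage:",(d>60).sum(),"of",d.size)
p,r=state(); print("tip px pred",pix("scene",p-[0,0,41]))
plan([556.5,-130.8,158],1.801,10)
E
```

```text
changed px around hook/stage: 153 of 864
t 20.6 tcp [499.5 203.2 158.9] rpy [-3.141e+00  1.000e-03  1.107e+00] F [-0.6 -0.2 -1.3] w 18.0 ff 29.8
tip px pred [229.22605987 161.54335105]
t 20.6 tcp [499.5 203.2 158.9] rpy [-3.141e+00  1.000e-03  1.107e+00] F [-0.6 -0.2 -1.3] w 18.0 ff 29.8
[-0.34, 0.25, 0.0] spin -0.69
[-0.36, 0.23, 0.0] spin -0.69
[-0.37, 0.2, 0.0] spin -0.69
[-0.39, 0.17, 0.0] spin -0.69
[-0.4, 0.15, 0.0] spin -0.69
[-0.41, 0.12, 0.0] spin -0.69
[-0.41, 0.09, 0.0] spin -0.69
[-0.42, 0.06, 0.0] spin -0.69
[-0.42, 0.03, 0.0] spin -0.69
[-0.42, 0.0, 0.0] spin -0.69
```

I'll check the hook numerically before leaving the spot.

```bash
python3 - <<'E'
from h import *
im=cv2.imread("pics/s10.png")
u=np.array([-.894,.447]); pin=np.array([519.44,194.33])
for z,s in((51,20),(53,20),(77,15),(77,-20)): print("eye px if",z,s,pix("scene",np.r_[pin+s*u,z]))
k=8;x0,y0=218,172
g=cv2.cvtColor(crop(im,x0,y0,24,20,k),cv2.COLOR_BGR2GRAY)
for th in range(55,110,5):
    cs,h=cv2.findContours((g>th).astype(np.uint8),cv2.RETR_CCOMP,cv2.CHAIN_APPROX_NONE)
    for q,hh in zip(cs,h[0]):
        if hh[3]>=0 and cv2.contourArea(q)>200:
            M=cv2.moments(q); print(th,round((M["m10"]/M["m00"]+.5)/k-.5+x0,2),round((M["m01"]/M["m00"]+.5)/k-.5+y0,2),cv2.contourArea(q)/64)
print(im[176:192,218:242].astype(int).sum(2))
E
```

```text
eye px if 51 20 [231.29799375 183.65762879]
eye px if 53 20 [231.25939016 183.0133472 ]
eye px if 77 15 [232.64322298 175.23423312]
eye px if 77 -20 [245.62135746 175.59165702]
55 237.51 189.31 4.1171875
55 230.88 181.65 4.4921875
60 237.53 189.29 4.8046875
60 231.01 181.61 5.4453125
65 237.52 189.29 5.5546875
65 231.14 181.59 6.609375
65 237.04 179.07 5.703125
70 237.52 189.28 6.2109375
70 231.22 181.55 7.5625
75 237.53 189.29 7.0234375
75 231.34 181.52 9.1640625
80 231.42 181.47 10.3359375
85 231.51 181.4 11.828125
[[124 129 127 132 132 131 138 131 140 183 223 214 203 202 205 195 193 202
  193 201 213 207 207 203]
 [126 123 127 133 130 141 133 128 126 130 146 171 208 212 208 202 197 197
  201 210 220 221 218 215]
 [127 124 127 126 134 131 134 135 134 135 116 123 160 207 213 210 208 205
  200 202 206 203 208 226]
 [126 112 123 128 127 127 129 132 131 122 109 161 227 249 261 242 216 197
  185 164 175 200 199 208]
 [122 119 127 125 129 136 134 131 118 173 281 319 278 276 270 298 330 279
  199 195 226 224 224 200]
 [125 127 110 124 126 131 125 125 131 261 306 191 164 184 213 219 249 27
[... 339 characters left out ...]
31 124 123 128 138 128 130 129 122 112 140 181 189 192 193 185 181
  212 243 348 390 248 298]
 [126 128 129 128 129 130 125 127 125 124 118 157 202 201 197 190 195 200
  391 535 553 497 294 292]
 [127 135 124 120 129 123 127 130 126 127 130 169 211 205 198 200 193 212
  348 436 445 427 291 286]
 [129 125 138 140 132 131 130 149 135 140 155 190 202 203 205 206 197 219
  241 210 239 312 301 294]
 [126 129 132 129 137 134 141 134 141 125 160 211 205 200 201 197 192 253
  258 100 107 224 304 297]
 [131 131 128 141 133 145 139 138 128 116 170 215 204 206 208 197 205 290
  295 108 129 252 314 339]
 [133 130 138 138 148 150 140 138 111 142 192 205 204 203 204 195 227 306
  322 272 281 296 337 371]]
```

The eye sits at scene px (231.2,181.6). That is 20 mm past the pin and slightly raised, which fits the toe resting under the pin. Now back to the stand.

jog_arm(
  targets=[
    {"xyz": [-0.34, 0.25, 0], "spin": -0.69},
    {"xyz": [-0.36, 0.23, 0], "spin": -0.69},
    {"xyz": [-0.37, 0.2, 0], "spin": -0.69},
    {"xyz": [-0.39, 0.17, 0], "spin": -0.69},
    {"xyz": [-0.4, 0.15, 0], "spin": -0.69},
    {"xyz": [-0.41, 0.12, 0], "spin": -0.69},
    {"xyz": [-0.41, 0.09, 0], "spin": -0.69},
    {"xyz": [-0.42, 0.06, 0], "spin": -0.69},
    {"xyz": [-0.42, 0.03, 0], "spin": -0.69},
    {"xyz": [-0.42, 0, 0], "spin": -0.69},
  ],
)

```text
time: 21.85
tool_pos: [555.2, -131.9, 158.8]
tcp_rot: [-3.141, -0.001, 1.799]
contact_force: [-0.2, -0.5, -1.0]
grip_width: 18.3
finger_force: 29.8
```

jog_arm(
  targets=[
    {"xyz": [0, 0, 0.15], "spin": 0},
    {"xyz": [0, 0, 0.15], "spin": 0},
    {"xyz": [0, 0, 0.15], "spin": 0},
    {"xyz": [0, 0, 0.15], "spin": 0},
    {"xyz": [0, 0, 0.1], "spin": 0},
    {"xyz": [0, 0, 0], "spin": 0},
    {"xyz": [0, 0, 0], "spin": 0},
    {"xyz": [0, 0, 0], "spin": 0},
    {"xyz": [0, 0, 0], "spin": 0},
    {"xyz": [0, 0, 0], "spin": 0},
  ],
)

```text
time: 23.1
tool_pos: [555.5, -130.9, 103.7]
tcp_rot: [3.141, 0.0, 1.797]
contact_force: [0.3, 0.2, -0.3]
grip_width: 17.9
finger_force: 29.8
```

```bash
python3 - <<'E'
from h import *
p,r=state(); plan([556.5,-130.8,p[2]],1.801,1,3)
im=bot.capture("scene"); cv2.imwrite("pics/s11.png",im); print("tip px pred",pix("scene",p-[0,0,41]))
E
```

```text
t 23.1 tcp [ 555.5 -130.9  103.7] rpy [3.141 0.    1.797] F [ 0.3  0.2 -0.3] w 17.9 ff 29.8
t 23.1 tcp [ 555.5 -130.9  103.7] rpy [3.141 0.    1.797] F [ 0.3  0.2 -0.3] w 17.9 ff 29.8
[-0.002, 0.013, -0.0] spin -0.043
tip px pred [305.8856661  243.67855968]
```

jog_arm(
  targets=[
    {"xyz": [0, 0.018, 0], "spin": -0.04},
    {"xyz": [0, 0, 0.1], "spin": 0},
    {"xyz": [0, 0, 0.1], "spin": 0},
    {"xyz": [0, 0, 0.1], "spin": 0},
    {"xyz": [0, 0, 0.08], "spin": 0},
    {"xyz": [0, 0, 0.04], "spin": 0},
    {"xyz": [0, 0, 0.04], "spin": 0},
    {"xyz": [0, 0, 0], "spin": 0},
    {"xyz": [0, 0, 0], "spin": 0},
    {"xyz": [0, 0, 0], "spin": 0},
  ],
)

```text
time: 24.4
tool_pos: [556.9, -130.6, 66.9]
tcp_rot: [3.141, 0.0, 1.801]
contact_force: [-0.1, 0.3, 0.2]
grip_width: 17.9
finger_force: 29.8
```

```bash
python3 -c "
from h import *
state()"
```

```text
t 24.4 tcp [ 556.9 -130.6   66.9] rpy [3.141 0.    1.801] F [-0.1  0.3  0.2] w 17.9 ff 29.8
```

The tip is in the hole and no force shows. Going down fully.

jog_arm(
  targets=[
    {"xyz": [0, 0, 0.05], "spin": 0},
    {"xyz": [0, 0, 0.05], "spin": 0},
    {"xyz": [0, 0, 0.05], "spin": 0},
    {"xyz": [0, 0, 0.05], "spin": 0},
    {"xyz": [0, 0, 0.03], "spin": 0},
    {"xyz": [0, 0, 0.02], "spin": 0},
    {"xyz": [0, 0, 0], "spin": 0},
    {"xyz": [0, 0, 0], "spin": 0},
    {"xyz": [0, 0, 0], "spin": 0},
    {"xyz": [0, 0, 0], "spin": 0},
  ],
)

```text
time: 25.65
tool_pos: [556.8, -130.6, 46.9]
tcp_rot: [3.141, 0.0, 1.801]
contact_force: [-1.6, 0.5, 3.9]
grip_width: 17.7
finger_force: 29.8
```

Same height as at the grasp, with a light seating force. I'll open partway and lift away.

jog_arm(
  targets=[
    {"xyz": [0, 0, 0], "spin": 0},
    {"xyz": [0, 0, 0], "spin": 0},
    {"xyz": [0, 0, 0], "spin": 0},
    {"xyz": [0, 0, 0], "spin": 0},
    {"xyz": [0, 0, 0], "spin": 0},
    {"xyz": [0, 0, 0], "spin": 0},
    {"xyz": [0, 0, 0], "spin": 0},
    {"xyz": [0, 0, 0], "spin": 0},
    {"xyz": [0, 0, 0], "spin": 0},
    {"xyz": [0, 0, 0], "spin": 0},
  ],
  gripper=55,
)

```text
time: 26.9
tool_pos: [556.8, -130.5, 46.7]
tcp_rot: [3.142, -0.0, 1.801]
contact_force: [0.2, -0.2, -0.2]
grip_width: 50.5
finger_force: 0.0
```

jog_arm(
  targets=[
    {"xyz": [0, 0, -0.1], "spin": 0},
    {"xyz": [0, 0, -0.2], "spin": 0},
    {"xyz": [0, 0, -0.2], "spin": 0},
    {"xyz": [0, 0, -0.2], "spin": 0},
    {"xyz": [0, 0, -0.3], "spin": 0},
    {"xyz": [0, 0, -0.3], "spin": 0},
    {"xyz": [-0.4, 0, -0.3], "spin": 0},
    {"xyz": [0.4, 0, -0.3], "spin": 0},
    {"xyz": [0, 0, 0], "spin": 0},
    {"xyz": [0, 0, 0], "spin": 0},
  ],
)

```text
time: 28.15
tool_pos: [556.7, -130.6, 198.9]
tcp_rot: [3.141, 0.0, 1.801]
contact_force: [-0.2, 0.9, 0.3]
grip_width: 50.7
finger_force: 0.0
```

```bash
python3 - <<'E'
from h import *
im=bot.capture("scene"); cv2.imwrite("pics/s12.png",im); state()
a=cv2.imread("pics/scene0.png")
def prof(i): return [i[y:y+4,298:318].astype(int).sum(2).mean(0).round().astype(int).tolist() for y in(231,239,247)]
for q,w in zip(prof(a),prof(im)): print(q);print(w)
g=cv2.cvtColor(im,cv2.COLOR_BGR2GRAY)[215:270,285:330]; g0=cv2.cvtColor(a,cv2.COLOR_BGR2GRAY)[215:270,285:330]
for n,q in(("before",g0),("now",g)):
    ys,xs=np.nonzero(q<22); print(n,xs.mean()+285,ys.mean()+215,len(xs),ys.min()+215,ys.max()+215)
k=8;x0,y0=218,172
g=cv2.cvtColor(crop(im,x0,y0,24,20,k),cv2.COLOR_BGR2GRAY)
for th in(70,80,90,100,110):
    cs,h=cv2.findContours((g>th).astype(np.uint8),cv2.RETR_CCOMP,cv2.CHAIN_APPROX_NONE)
    for q,hh in zip(cs,h[0]):
        if hh[3]>=0 and cv2.contourArea(q)>200:
            M=cv2.moments(q); print(th,round((M["m10"]/M["m00"]+.5)/k-.5+x0,2),round((M["m01"]/M["m00"]+.5)/k-.5+y0,2))
E
```

```text
t 28.2 tcp [ 556.6 -130.7  198.4] rpy [-3.141 -0.     1.801] F [-0.3  0.1  0. ] w 50.9 ff 0.0
[202, 203, 206, 208, 166, 43, 37, 39, 50, 54, 54, 48, 49, 43, 44, 140, 213, 204, 198, 191]
[127, 143, 192, 227, 176, 41, 31, 46, 45, 66, 61, 54, 48, 46, 39, 87, 133, 134, 132, 146]
[192, 191, 197, 190, 128, 25, 33, 37, 45, 46, 50, 43, 43, 24, 99, 176, 194, 192, 194, 196]
[128, 129, 128, 125, 87, 37, 38, 41, 49, 46, 50, 46, 48, 42, 69, 132, 167, 152, 142, 143]
[242, 255, 271, 229, 113, 20, 27, 42, 44, 38, 50, 36, 22, 56, 216, 296, 242, 221, 203, 195]
[164, 183, 200, 178, 62, 28, 44, 40, 51, 46, 48, 40, 41, 33, 181, 251, 192, 164, 139, 122]
before 309.1205357142857 244.0 224 229 269
now 308.9439655172414 243.83620689655172 232 229 269
70 237.61 189.29
80 237.63 189.31
90 237.68 189.35
90 230.01 181.53
100 236.53 184.06
100 230.77 181.47
110 231.07 181.32
```

The puller matches its first picture to within 0.2 px and the hook hasn't moved since it was caught. Handing in.

```bash
python3 -c "
from plant import bot
print(bot.close_job())"
```

```text
the job is handed in; nothing more can be done
None
```

I handed the job in at about 28 s of robot time: the hook measured as caught behind the pin and the puller is back in its stand within 0.2 px of its starting picture, but the hand-in returned no verdict.

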